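# Aim the document camera at the clipboard and take the picture

### The arm

A 7-joint arm with a two-finger parallel gripper is mounted at the origin on the work surface. World frame = base frame: x ahead of the robot, y to its left, z up, the work surface at z = 0. Lengths are in mm, angles in rad, forces in N, time in s.
With the tool pointing down it reaches from about 400 to 875 mm from the base axis. Payload 19.3 kg.
Tool frame: the origin (TCP) lies at the very end of the fingers, on their centre line; the grasp point (between the pads) lies 19 mm behind it (grip_point_offset is the z of the grasp point in the tool frame, in mm); z points along the fingers, y is the line along which they close (so a half turn about z gives the same grasp; the last joint's range is limited). The gripper opens to 85 mm and grips with 20 to 120 N. Pads are 22 mm wide; open, the fingers measure 114 mm over their backs; the gripper's body (76 mm by 85 mm) begins 54 mm behind the grasp point. The pads swing forward as they close: fully open they stand 13 mm farther back than shut.
Start: joints at [1.274, 0.521, -0.036, 1.599, 0.021, 1.021, -0.113], TCP at [140.51, -608.992, 231.291] pointing down, gripper open.
Joint ranges: [-2.91, 2.91], [-0.3, 2.13], [-1.5, 1.42], [0.17, 2.43], [-1.26, 4.41], [0.16, 1.93], [-2.52, 2.52]. Speed limits (rad/s): [1.89, 1.89, 2.39, 2.39, 3.01, 3.01, 3.01].

### API

Orientations are given as a 3x3 rotation matrix whose columns are the frame's x, y, z axes.
In Python, from workcell import movep, movel, goto_joints, open_gripper, clamp, wait, inverse_kinematics, read_state, camera, PlanningError, finish_job, grip_point_offset gives the robot as it stands. Calls block until the motion is done:
- movep(position, orientation): joint-space move of the TCP to a pose.
- movel(position, frame=None, max_speed=150, guard=None): straight line of the TCP; frame=None keeps the orientation; max_speed is the mean speed in mm/s. With guard (N) it stops when the force on the tool has changed by that much, and returns True; else False.
- goto_joints(angles): joint-space move.
- open_gripper() and clamp(): open the fingers fully, or close them until they stop; the grip force is fixed at half the most.
- wait(seconds).
- inverse_kinematics(position, orientation): joint angles nearest the present ones, or None.
- read_state(): the state.
- camera(name): name is "side" or "top" or "wrist"; returns a dict with "image" (420x560x3 uint8, blue, green, red), "range_z" (420x560 float32, mm along the optical axis (not along the pixel's ray), 0 where there is no reading), "fx", "fy", "cx", "cy" (pixels), "cam_to_world" (4x4, takes a point from camera to world coordinates). Camera axes: x right, y up, looking along -z (the intrinsics and any distortion apply to the point x, -y, -z); pixel columns grow to the right and rows downward; lengths in mm; the calibration is good to about 2 mm. The wrist camera is an equidistant fisheye: a pixel r from the principal point sees the ray r / f radians off the axis. A picture is of the moment at which its call begins.
A pose or a line that the arm cannot do raises PlanningError and nothing moves.
- finish_job(): hands the job in; it is judged then, once.
The state is a dict: "time": time; "qpos": joint angles; "qvel": joint speeds; "joint_efforts": joint torques, N m; "eef_pos": TCP position; "tool_rot": TCP orientation; "ft_force": force on the tool from outside, world axes, zero at the start; "torque": the same for the moment, N m; "finger_gap": finger opening in mm; "gripper_force": force on a finger pad.
Only numpy, scipy, OpenCV 4.12 (cv2) and the standard library are available. Lean on these libraries where they do the work, as an engineer would, in place of code of your own. Each camera call takes 0.05 s, during which the arm holds its last target. There are 200 camera calls.

### The job

At the consultation desk, push the boom of the document camera round with a fingertip until it points straight at the middle of the clipboard, so that the camera head looks down on the form. Then, and only then, press the capture button fully down and let it go, leaving the boom aimed. Do not lift the boom, and leave the clipboard and the other things on the desk where they lie.

Things in the scene. Friction and masses are not known exactly. Their poses are not given: they have to be found in the camera images.
- boom_pivot (a point): The document camera's pivot: centre of the boom's bar height on the vertical axis it swings about, 215 mm above the desk. It stands on a 22 mm thick upright column on a fixed grey foot 130 x 120 x 18 mm; the black round hub on top is 42 mm across and rises 12 mm above this point.
- boom_bar (a point): Point on the centre line of the boom's dark steel bar, 150 mm out from the pivot, the usual place to push. The bar is level, 22 mm wide and 18 mm high and free on both flanks from 25 to 210 mm out from the pivot. It is 215 mm above the desk and the space beside and above it is clear.
- camera_head (a point): Centre of the grey camera head, 250 mm out from the pivot on the end of the boom, 215 mm above the desk. The head is 70 mm long along the boom, 56 mm wide, from 18 mm below to 10 mm above this point, with a round black lens barrel going down a further 12 mm. The frame's x axis points from the head back to the pivot along the boom, z up.
- boom (a joint): Boom angle in rad, positive counter-clockwise seen from above, 0 when the boom points to the front of its foot; end stops at -1.3 and +1.3. A friction hinge (0.2 N m, about 1.3 N at 150 mm): it stays where it is left.
- carriage (a joint): Height slide that carries the boom on the column, m; 0 = fully down, as it starts and must stay (lifting the boom raises it).
- clipboard_mid (a point): Middle of the clipboard's upper face, 5 mm above the desk. The clipboard is a brown board 180 x 120 x 5 mm with a white lined form and a steel clip 60 mm wide at one short end (its +x end), loose, 350 g.
- clipboard: The clipboard as a body, origin at the centre of its underside, x along its length towards the clip. It lies at one of three places under the boom's arc, a black tablet and a grey notebook at the others. Its middle is 230 to 270 mm from the pivot; the boom has a fixed length, so the head may stop up to 20 mm short or beyond: what counts is that its line passes over the middle.
- capture_top (a point): Centre of the top of the capture button's black round cap, 36 mm across, in a fixed grey housing on the desk, on the left or the right side; it presses straight down 6 mm.
- capture (a joint): Travel of the capture button, m: 0 up, 0.006 fully down (about 4 N); it springs back.
- stand: The document camera's fixed foot, origin on the desk under the pivot; its -x side is its front.
- tablet: Black tablet 180 x 120 x 9 mm, loose, flat under the boom's arc; leave alone. Origin at its underside's centre.
- notebook: Grey notebook 150 x 105 x 14 mm, loose, flat under the boom's arc, a pen on it; leave alone.
- pen: Pen 125 mm long, 9 mm thick, lying loose on the notebook; leave alone.
- mouse: Black computer mouse about 90 x 58 x 31 mm on the other side of the desk from the button; leave alone.
- mug: White mug 80 mm across, 95 mm tall, behind the camera; leave alone.
- pencup: Empty dark steel pen cup 76 mm across, 100 mm tall, near the robot on its left; leave alone.
- stapler: Stapler 130 x 36 x 43 mm, right of the camera's foot; leave alone.
- tissues: Tissue box 120 x 230 x 60 mm, far right; leave alone.
Things that resemble listed ones, but are neither listed nor needed, are in the scene too. What is shaped like the clipboard but turquoise is not meant. Of the things shaped like the part that bears capture_top, the grey one is meant.

How it is judged (in metres and radians):
On the way, in this order (a step that is already met when the one before it is completed fails the run):
1. the boom points at the middle of the clipboard (within 18 mm sideways at the head) and has come to rest (y of clipboard_mid in the frame of camera_head between -0.018 and 0.018 m and horizontal distance between clipboard_mid and camera_head below 0.05 m and velocity of joint boom between -0.05 and 0.05 rad/s), for 0.2 s.
2. the capture button is pressed down (at least 4.5 of 6 mm) while the boom is aimed (y of clipboard_mid in the frame of camera_head between -0.018 and 0.018 m and horizontal distance between clipboard_mid and camera_head below 0.05 m and value of joint capture above 0.0045 m), for 0.05 s.
At the end, for the whole second after the job is handed in: The boom is at rest and its line passes within 18 mm of the clipboard's middle (measured square to the boom), the head over the board; the button is up again; the boom is fully down on its column; the clipboard is within 15 mm of where it lay and every other thing within 25 mm (y of clipboard_mid in the frame of camera_head between -0.018 and 0.018 m and horizontal distance between clipboard_mid and camera_head below 0.05 m and velocity of joint boom between -0.02 and 0.02 rad/s and value of joint capture below 0.0015 m and value of joint carriage below 0.004 m and distance of clipboard from where it was at the start of the episode below 0.015 m and distance of each of tablet, notebook, pen, mouse, mug, pencup, stapler, tissues from where it was at the start of the episode below 0.025 m); the robot touches nothing.
It fails at once if the boom is lifted on its column by more than 8 mm (value of joint carriage above 0.008 m).
It fails at once if the capture button is pressed while the boom is not aimed at the clipboard (value of joint capture above 0.003 m and not (y of clipboard_mid in the frame of camera_head between -0.022 and 0.022 m and horizontal distance between clipboard_mid and camera_head below 0.05 m)).
It fails at once if the clipboard is shifted or lifted by more than 15 mm (distance of clipboard from where it was at the start of the episode above 0.015 m).
It fails at once if another thing on the desk is shifted or lifted by more than 25 mm (distance of any of tablet, notebook, pen, mouse, mug, pencup, stapler, tissues from where it was at the start of the episode above 0.025 m).
It also fails if it takes over 53 s, if anything falls off the work surface, if the arm or the gripper's body presses on something with over 40 N, if the wrist force passes 120 N, or if a joint passes its speed limit or range.

## Working session

There is one attempt and no reset: what is moved stays moved. The work goes in short steps, each a Python script; the robot and the scene stay as the last script left them, time stands still between calls to the robot, and variables do not carry over. Pictures are saved under pics/ and viewed, at most 10 in all, crops included, and the job is handed in when it is done.

```bash
mkdir -p pics
cat > h.py <<'E'
import numpy as np, cv2
from workcell import *
def world(c):
    # per-pixel world points from range (pinhole)
    h,w=c["range_z"].shape; u,v=np.meshgrid(np.arange(w),np.arange(h)); z=c["range_z"]
    P=np.stack([(u-c["cx"])/c["fx"]*z,-(v-c["cy"])/c["fy"]*z,-z,np.ones_like(z)],-1)
    return (P@np.array(c["cam_to_world"]).T)[...,:3]
E
python3 - <<'E'
from h import *
import pickle
for n in ("top","side"):
    c=camera(n); cv2.imwrite(f"pics/{n}0.png",c["image"]); pickle.dump(c,open(n+".pkl","wb"))
    print(n,c["fx"],c["cx"],c["cy"],np.round(c["cam_to_world"],3).tolist(),[k for k in c])
s=read_state();print(s["time"],s["finger_gap"],np.round(s["tool_rot"],3).tolist())
E
```

```text
top 504.66391415201014 276.6222240216658 208.78082295555802 [[-0.024, 0.995, -0.1, 369.838], [-1.0, -0.023, 0.012, -49.696], [0.01, 0.1, 0.995, 1560.231], [0.0, 0.0, 0.0, 1.0]] ['image', 'range_z', 'fx', 'fy', 'cx', 'cy', 'cam_to_world']
side 483.36138580088056 282.57571997892575 204.77753902839308 [[0.904, -0.289, 0.315, 1081.678], [0.427, 0.584, -0.69, -1275.787], [0.015, 0.759, 0.651, 1290.229], [0.0, 0.0, 0.0, 1.0]] ['image', 'range_z', 'fx', 'fy', 'cx', 'cy', 'cam_to_world']
0.1 85.18851002941791 [[0.974, 0.225, -0.0], [0.225, -0.974, 0.001], [-0.0, -0.001, -1.0]]
```

View pics/top0.png

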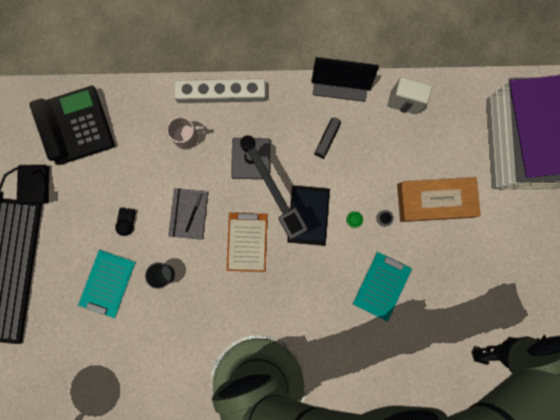

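View pics/side0.png

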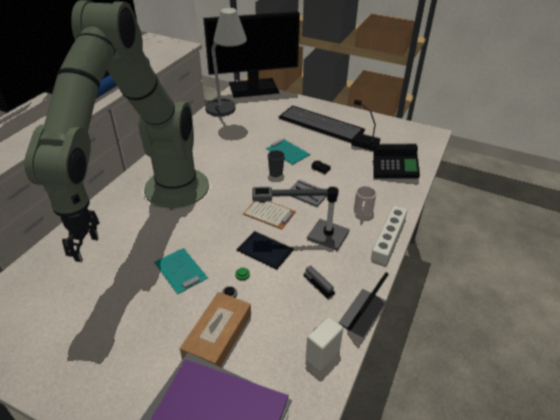

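The top view shows the pivot hub at about (249,145), the boom head at (292,221) over the black tablet (308,215), the clipboard at (247,241) and the notebook at (188,213). The grey button with its black cap is at (386,218), with a green decoy at (355,219). The side view agrees. Next I'll compute positions.

Run:
```python
from h import *
import pickle
c=pickle.load(open("top.pkl","rb")); W=world(c); im=c["image"].astype(int); hsv=cv2.cvtColor(c["image"],cv2.COLOR_BGR2HSV)
def ray(u,v,z):
    T=np.array(c["cam_to_world"]); d=T[:3,:3]@[(u-c["cx"])/c["fx"],-(v-c["cy"])/c["fy"],-1]; o=T[:3,3]; return o+d*(z-o[2])/d[2]
# clipboard: brown + form, region
m=((hsv[...,0]>5)&(hsv[...,0]<20)&(hsv[...,1]>110)).astype(np.uint8); m[:, :215]=0;m[:,280:]=0;m[:200]=0;m[290:]=0
pts=cv2.findNonZero(m); r=cv2.minAreaRect(pts); print("clip rect",r,len(pts)); print("clip",ray(*r[0],5), [np.round(ray(*p,5)[:2]) for p in cv2.boxPoints(r)])
# boom: height 190..240
z=W[...,2]; b=(z>185)&(z<245); b[:, :200]=0;b[:,340:]=0;b[:100]=0;b[270:]=0
n,l,st,ce=cv2.connectedComponentsWithStats(b.astype(np.uint8)); i=1+np.argmax(st[1:,4]); P=W[l==i]; print("boom",st[i],np.percentile(P,[2,50,98],axis=0).round(1).tolist())
hub=P[P[:,2]>225.5]; 
v,u=np.where(l==i); 
# bar centre line: bin by x
for x in np.arange(P[:,0].min(),P[:,0].max(),15):
    q=P[(P[:,0]>=x)&(P[:,0]<x+15)]; print(round(x),len(q),np.round([q[:,1].min(),q[:,1].mean(),q[:,1].max(),np.median(q[:,2])],1))
# button
for u0,v0 in((386,218),(355,219)):
    s=W[v0-9:v0+10,u0-9:u0+10].reshape(-1,3); t=s[s[:,2]>8]; print("btn",len(t),np.percentile(t,[0,50,100],axis=0).round(1).tolist())
print(W[205:232:2,386].round(0).tolist(), im[205:232:2,386].tolist())
x=np.hstack([cv2.resize(c["image"][y-35:y+35,u-35:u+35],(380,380),interpolation=cv2.INTER_CUBIC) for u,y in((375,218),(265,175))]); cv2.imwrite("pics/crop.png",x)
```

```text
clip rect ((246.6802215576172, 241.6741485595703), (39.04944610595703, 58.32439422607422), 2.385944128036499) 376
clip [426.62828187  25.83169376   5.        ] [array([342.,  91.]), array([520.,  81.]), array([513., -40.]), array([334., -28.])]
boom [ 240  135   68  104 1359] [[433.7, -135.0, 216.0], [531.7, -71.6, 225.0], [698.5, 21.0, 232.0]]
426 60 [-129.3 -106.1  -89.4  223.7]
441 133 [-145.8 -113.6  -82.1  225.4]
456 138 [-143.2 -108.7  -74.2  225.6]
471 126 [-133.1  -99.6  -69.1  226. ]
486 106 [-128.2 -100.9  -74.6  225.6]
501 57 [-117.5  -88.1  -69.9  224.7]
516 57 [-91.5 -76.4 -62.3 224.2]
531 51 [-83.8 -68.8 -54.6 223.5]
546 56 [-76.1 -61.  -47.  224.2]
561 48 [-65.8 -52.4 -39.2 223.7]
576 55 [-60.8 -45.7 -31.4 223.9]
591 51 [-50.5 -37.  -23.8 223.5]
606 53 [-45.4 -29.4 -16.1 224.7]
621 54 [-37.6 -21.7  -7.9 224.4]
636 49 [-27.3 -13.8  -0.6 224.4]
651 59 [-22.1  -5.4   9.8 224.2]
666 86 [-12.    7.7  27.9 226.9]
681 79 [-11.8   8.4  28.2 226.9]
696 41 [ -6.9   9.3  25.5 227.5]
btn 212 [[369.8, -424.8, 8.0], [490.8, -399.3, 18.2], [517.4, -49.7, 1560.2]]
btn 209 [[369.8, -331.7, 8.2], [487.7, -306.8, 18.2], [513.1, -49.7, 1560.2]]
[[530.0, -409.0, 3.0], [524.0, -409.0, 3.0], [518.0, -409.0, 3.0], [510.0, -406.0, 14.0], [504.0, -404.0, 22.0], [497.0, -403.0, 23.0], [492.0, -404.0, 18.0], [485.0, -403.0, 23.0], [479.0, -402.0, 26.0], [473.0, -403.0, 20.0], [468.0, -406.0, 6.0], [462.0, -407.0, -1.0], [456.0, -406.0, 2.0], [450.0, -406.0, -0.0]] [[129, 149, 162], [136, 156, 168], [121, 139, 150], [69, 73, 76], [19, 20, 19], [13, 15, 12], [13, 14, 12], [14, 15, 15], [11, 13, 14], [37, 36, 38], [79, 86, 88], [128, 147, 157], [135, 154, 168], [139, 157, 173]]
```

View pics/crop.png

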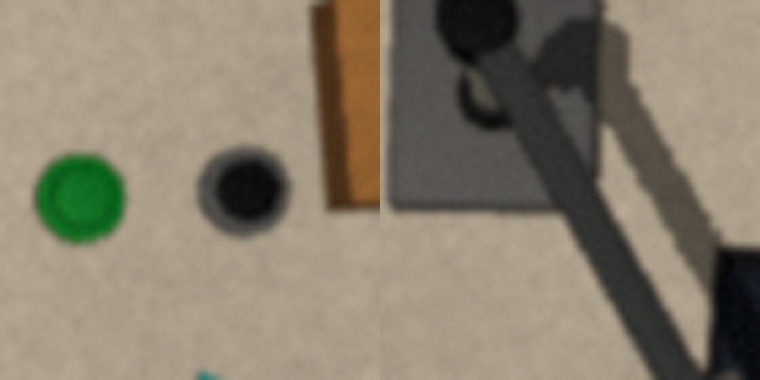

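```bash
cat >> h.py <<'E'
piv=np.array([685.,9.]); clip=np.array([426.6,25.8])
d=(clip-piv)/np.linalg.norm(clip-piv); n=np.array([-d[1],d[0]]); n=n if n[1]>0 else -n
X=np.array([*n,0]); Z=np.array([0,0,-1.]); R=np.stack([X,np.cross(Z,X),Z],1)
def P(out,side,z): return [*(piv+out*d+side*n),z]   # side: offset along push direction from the final boom line
def boom(c):
    W=world(c); z=W[...,2]; b=(z>205)&(z<245)&(abs(W[...,0]-piv[0])<300)&(abs(W[...,1]-piv[1])<280)
    q=W[b][:,:2]-piv; r=np.hypot(*q.T); q=q[(r>40)&(r<205)&(q[:,0]<0)]
    return q
E
python3 - <<'E'
from h import *
clamp()
movep(P(130,-150,290),R)
movel(P(130,-150,198),max_speed=100)
print(read_state()["time"])
print(movel(P(130,-45,198),max_speed=50,guard=15))
s=read_state();print(s["time"],s["eef_pos"],s["ft_force"])
c=camera("top");cv2.imwrite("pics/t1.png",c["image"][100:300,150:430].repeat(2,0).repeat(2,1))
E
```

```text
4.175
False
6.425 [552.38278818 -27.61206967 198.02095821] [-0.4263083  -0.96214576 -0.20920884]
```

View pics/t1.png

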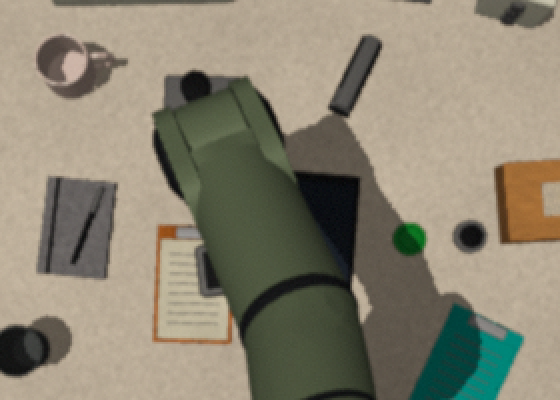

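The view shows the boom pushed round, with its head at crop (212,270), partly over the clipboard. I'll push almost to the aim, back off and measure.

```bash
cat > chk.py <<'E'
from h import *
movel(P(130,-120,198),max_speed=120); movel(P(130,-160,300),max_speed=150); movel(P(130,-330,300),max_speed=250)
c=camera("top"); W=world(c); z=W[...,2]
m=(z>205)&(z<245)&(W[...,0]<740)&(W[...,0]>380)&(abs(W[...,1]-9)<110)
k,l,st,_=cv2.connectedComponentsWithStats(m.astype(np.uint8)); q=W[l==1+np.argmax(st[1:,4])][:,:2]-piv
o,s=q@d,q@n
for a in range(-30,300,20):
    t=s[(o>=a)&(o<a+20)]
    if len(t): print(a+10,len(t),np.round([t.min(),t.mean(),t.max()],1))
print(read_state()["time"]); cv2.imwrite("pics/chk.png",cv2.resize(c["image"][120:290,170:410],(800,566),interpolation=cv2.INTER_CUBIC))
E
python3 - <<'E'
from h import *
print(movel(P(130,-24,198),max_speed=30,guard=15))
E
python3 chk.py
```

```text
False
-20 41 [-15.4   0.2  17.2]
0 116 [-20.8  -0.5  19.9]
20 76 [-15.7  -0.4  16.1]
40 60 [-11.2  -0.4   9.6]
60 61 [-11.   -0.8   8.9]
80 60 [-11.6  -1.5  10.5]
100 67 [-12.2  -1.7  10.1]
120 59 [-11.   -0.9   8.5]
140 57 [-11.9  -2.5   7.8]
160 69 [-12.6  -1.6   9.4]
180 62 [-12.9  -2.4   8.4]
200 64 [-11.8  -2.3   7.5]
220 136 [-28.6  -2.8  25. ]
240 162 [-29.6  -2.1  24.3]
260 158 [-30.5  -4.6  25.3]
280 106 [-30.6  -2.8  24.9]
10.0417
```

View pics/chk.png

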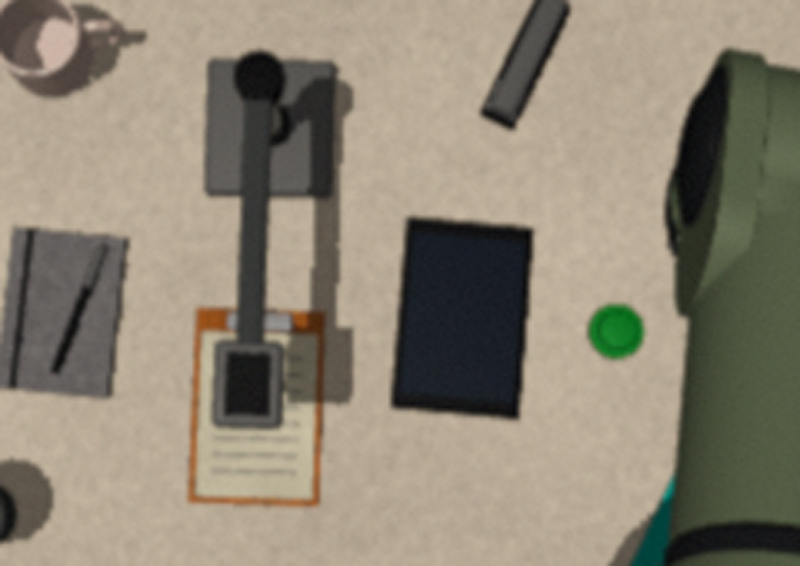

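The boom's line passes about 3 mm from the clipboard's middle at the head (head at crop (248,385)), so the aim is good. Next is the button.

Run:
```python
from h import *
import pickle
c=pickle.load(open("top.pkl","rb")); T=np.array(c["cam_to_world"])
g=c["image"][205:232,372:400].max(2); m=cv2.findNonZero((g<40).astype(np.uint8)); (u,v),r=cv2.minEnclosingCircle(m); u+=372;v+=205
dd=T[:3,:3]@[(u-c["cx"])/c["fx"],-(v-c["cy"])/c["fy"],-1]; B=T[:3,3]+dd*(23-T[2,3])/dd[2]
print("button",u,v,r,B)
movep([B[0],B[1],80],R); movel([B[0],B[1],45],max_speed=100)
f0=np.array(read_state()["ft_force"])
hit=movel([B[0],B[1],8],max_speed=20,guard=10)
s=read_state(); print(hit,s["eef_pos"],np.array(s["ft_force"])-f0,s["time"])
wait(0.3); print(np.array(read_state()["ft_force"])-f0)
```

```text
button 385.40566062927246 217.48113250732422 5.615091323852539 [ 489.80510458 -400.93506434   23.        ]
True [ 489.83607154 -400.94174801   15.95637991] [-3.13958425  1.37579213 12.22386054] 12.8333
[-3.43483648  1.26958346 12.70223465]
```

Run:
```python
from h import *
p=read_state()["eef_pos"]; x,y=p[:2]
for z in (26,24,22,20,18,17,16.2):
    movel([x,y,z],max_speed=20); wait(.1); s=read_state(); print(z,round(s["eef_pos"][2],1),np.round(s["ft_force"],1))
movel([x,y,140],max_speed=100); wait(.2)
c=camera("top"); cv2.imwrite("pics/end.png",cv2.resize(c["image"][110:290,160:440],(800,514))); s=read_state(); print(s["time"],s["ft_force"])
```

```text
26 25.9 [ 0.1 -0.6  0.2]
24 23.9 [ 0.2 -0.1 -0.4]
22 22.0 [0.4 0.7 0.9]
20 20.0 [0.1 0.3 1.8]
18 18.1 [ 0.3 -0.   2.9]
17 17.0 [ 1.2 -1.6  4. ]
16.2 16.2 [ 0.7 -0.7  3.5]
17.6667 [0.72912424 0.47724004 0.10385272]
```

View pics/end.png

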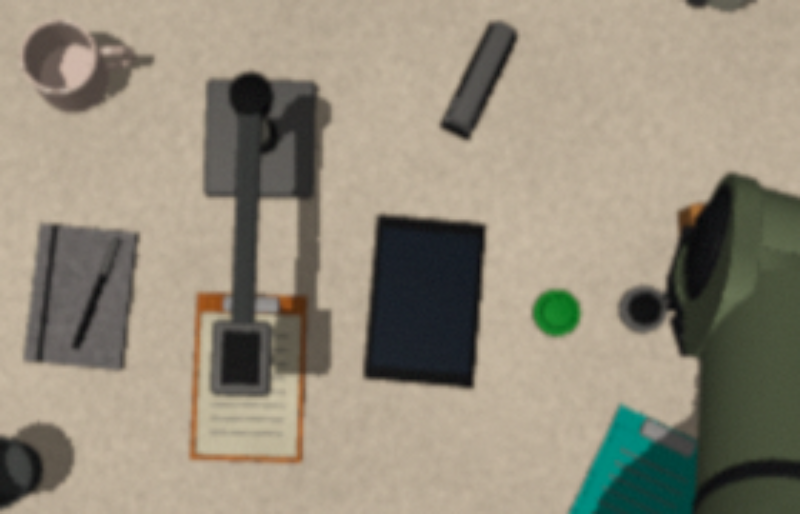

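The force rose like a spring from z = 22 to 16 mm and hit a hard stop there, so the button was pressed fully. The picture shows the boom still aimed (head at (242,357)) and the button at (643,308) released, so I'm handing in.

```bash
python3 -c "
from workcell import *
print(finish_job())"
```

```text
the job is handed in; nothing more can be done
None
```

The job is handed in: the boom points about 3 mm off the middle of the clipboard, the capture button was pressed fully and let go, and nothing else looked moved in the last picture; the judge returned no result.

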